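# Function-test the bonder's latching mushroom stop

## Task

Test the bonder's mushroom stop button, the one with two side lugs: press its dome straight down until it latches, take the fingers away so that it stays in by itself, then push a lug sideways with the fingertips to turn the head clockwise (seen from above) until it unlatches and springs out again. Only push, never pinch a lug between the fingers, and leave the flat feeder button and the loose things on the bench alone.

Things in the scene. Friction and masses are not known exactly. Their poses are not given: they have to be found in the camera images.
- stop_head: Red head of the latching stop: a blunt dome 50 mm wide, flat top 22 mm across, with two straight lugs sticking out on opposite sides (80 mm over both). Origin on its axis at the dome's underside (17 mm above the box top when out), z up; dome top at z = 28 mm. The x axis runs along the lugs, one to +x and one to -x, and turns with the head.
- stop_press (a joint): How far the head is pressed in, m: 0 out, about 0.009 latched, 0.0115 hard stop. Sprung: 3 N at first, some 12 N at the most. Pressed past 0.0105 it latches, and rises to about 0.009 when let go; let go earlier it springs out.
- stop_turn (a joint): How far the head is turned clockwise seen from above, rad: 0 at rest, 0.9 hard stop, sprung back lightly (under 5 N at a lug). Turned past about 0.45 a latched head unlatches and springs up 9 mm; let go, it turns back to 0.
- box_top (a point): Centre of the flat top of the stop's fixed grey and white box (90 x 90 mm, 65 mm high, upright, turned up to 0.8 rad either way), on the head's axis, 65 mm above the bench. The unturned lugs lie along the box's x axis.
- lug_push: Halves (6 mm thick) of the two lugs with the faces to push for clockwise: y = +6 mm on the +x lug (push towards -y), y = -6 mm on the -x lug (push towards +y). Each whole lug is 12 mm thick, ends 40 mm from the axis and spans z = 2 to 20 mm. Origin and axes as the head.
- lug_rear: The other halves of the two lugs, with the opposite faces. Same origin and axes as the head.
- feeder (a joint): Travel of the feeder's flat round red push button (32 mm wide, no lugs), m: 0 out, 0.006 fully in. Leave alone.
- feeder_box_top (a point): Centre of the top of the feeder button's fixed control box (same 90 x 90 x 65 mm box, 65 mm above the bench); the feeder button there reaches 18 mm higher.
- dish_center (a point): Centre of a loose open glass dish, 56 mm across, 18 mm high.
- spool_center (a point): Centre of a loose aluminium wire spool standing upright, 44 mm across, 30 mm high.
- driver_center (a point): Middle of a loose screwdriver lying on the bench, 150 mm long along its x axis, handle 20 mm thick.
Things that resemble listed ones, but are neither listed nor needed, are in the scene too. Leave any blue or purple look-alike of the part that bears feeder alone. What is shaped like the part that bears stop_head but pink is not meant.

How it is judged:
On the way, in this order (a step that is already met when the one before it is completed fails the run):
1. the head is latched in, with nothing touching it (value of joint stop_press above 0.0075 m and contact force between stop_head and anything else below 0.2 N), for 0.2 s.
2. the head, still in, is being turned clockwise (value of joint stop_turn above 0.3 rad and value of joint stop_press above 0.0075 m).
3. the head has sprung out (value of joint stop_press below 0.0015 m), for 0.2 s.
At the end, for the whole second after the job is handed in: The stop head is out again (less than 1.5 mm in) and back at its rest angle (within 0.1 rad), the feeder button is not pressed, and dish, spool and screwdriver are within 20 mm of where they began (value of joint each of stop_press, feeder below 0.0015 m and value of joint stop_turn below 0.1 rad and distance of each of dish_center, spool_center, driver_center from where it was at the start of the episode below 0.02 m); the robot touches nothing.
It fails at once if the feeder button is pressed in more than 2 mm (value of joint feeder above 0.002 m).
It fails at once if the dish, spool or screwdriver is moved or lifted by more than 20 mm (distance of any of dish_center, spool_center, driver_center from where it was at the start of the episode above 0.02 m).
It fails at once if while the head is turned, the fingers press on both faces of the lugs at once (pinching, more than 2 N on each) (value of joint stop_turn above 0.1 rad and contact force between the fingers and lug_push above 2 N and contact force between the fingers and lug_rear above 2 N).
It also fails if it takes over 45 s, if anything falls off the work surface, if the arm or the gripper's body presses on something with over 40 N, if the wrist force passes 120 N, or if a joint passes its speed limit or range.

## Robot

A 6-joint arm with a two-finger parallel gripper is mounted at the origin on the work surface. World frame = base frame: x ahead of the robot, y to its left, z up, the work surface at z = 0. Lengths are in m, angles in rad, forces in N, time in s.
With the tool pointing down it reaches from about 0.2 to 0.875 m from the base axis. Payload 3.4 kg.
Tool frame: the origin (TCP) lies midway between the tips of the shut fingers; the grasp point (between the pads) lies manip.grip_point_offset behind it (manip.grip_point_offset is the distance from the TCP to the grasp point, in m); z points along the fingers, y is the line along which they close (so a half turn about z gives the same grasp; the last joint's range is limited). The gripper opens to 94 mm and grips with 3 to 60 N. Pads are 16 mm wide; open, the fingers measure 119 mm over their backs; the gripper's body (75 mm by 177 mm) begins 78 mm behind the grasp point.
Start: joints at [1.133, 0.276, 1.505, -0, 1.361, -0.121], TCP at [0.179, 0.546, 0.205] pointing down, gripper open.
Joint ranges: [-2.89, 2.89], [-0.75, 2.08], [0.22, 2.7], [-1.18, 4.32], [0.11, 2.71], [-2.7, 2.7]. Speed limits (rad/s): [2.57, 2.57, 3.14, 3.14, 3.14, 3.14].

## Interface

Orientations are given as a rotation vector (axis times angle).
In Python, from rig import manip gives the robot as it stands.
- The arm moves only by the tool jog_arm, never from a script. Its argument "deltas" is a list of rows, each a list of 7 numbers: the opening in per cent of the stroke, from 0 (shut) to 100 (fully open), then the shift along the tool's x, y, z in mm, then the turn, a rotation vector about the tool's x, y, z in degrees. A call has exactly 5 rows; each row is the pose to reach, as a shift and turn from the pose commanded when the call began, along the tool's axes at that moment; what a row does not reach only later rows make up. A row lasts 1/12 s, in which the tool goes at most 41.7 mm and 7.16 degrees, less where a joint would pass 70% of its speed; a pose out of reach is approached as far as the arm can. A call with a gripper value outside its range is refused whole. The fingers move at their own pace and stop on an object; "grip_force" is the grip in N (left out, the last holds). Time passes only in rows, so rows that repeat a pose let the fingers close, or fill a call up. It gives the time, the measured TCP pose, the force, the opening and the grip force at its end, in the units of the state.
- manip.get_state(): the state, without advancing time (a new reading comes with each control period).
- manip.grab_frame(name): name is "side" or "top"; returns the picture (400x640x3 uint8, blue, green, red); there is no depth.
- manip.camera_params(name): a dict with "fx", "fy", "cx", "cy" (pixels), "dist_coeffs" ([k1, k2, p1, p2, k3] as OpenCV has them; the pictures are not rectified), "rvec" (rotation vector, rad) and "tvec" (3), from world to camera coordinates, as OpenCV has them. Camera axes: x right, y down, z forward; pixel columns grow to the right and rows downward; lengths in m; the calibration is good to about 2 mm. A picture is of the moment at which its call begins. camera_params takes no time and is no camera call.
- manip.close_job(): hands the job in; it is judged then, once.
The state is a dict: "t": time; "joints": joint angles; "qd": joint speeds; "tau": joint torques, N m; "tool_pos": TCP position; "eef_rot": TCP orientation; "ft_force": force on the tool from outside, world axes, zero at the start; "ft_torque": the same for the moment, N m; "finger_gap": opening from 0.0 (shut) to 1.0 (fully open); "grasp_force": force on a finger pad.
Only numpy, scipy, OpenCV 4.12 (cv2) and the standard library are available. Lean on these libraries where they do the work, as an engineer would, in place of code of your own. Each camera call takes 0.05 s, during which the arm holds its last target. There are 200 camera calls.

## Working session

There is one attempt and no reset: what is moved stays moved. The work goes in short steps, Python scripts to look and compute and a tool call to move; the robot and the scene stay as the last step left them, time stands still between calls to the robot, and variables do not carry over. Pictures are saved under pics/ and viewed, at most 10 in all, crops included, and the job is handed in when it is done.

Besides the shell and the picture viewer there is one more tool, called after "Request:" as name(argument=value, ...), one argument or row to a line, values as JSON. jog_arm: Moves the arm, as the interface text tells. Its arguments: {"type":"object","properties":{"deltas":{"type":"array","items":{"type":"array","items":{"type":"number"}}},"grip_force":{"type":"number"}},"required":["deltas"]}

```bash
mkdir -p pics
python3 - <<'E'
from rig import manip
import cv2
for n in("top","side"):
    cv2.imwrite(f"pics/{n}0.png",manip.grab_frame(n)); print(manip.camera_params(n))
print(manip.get_state(), manip.grip_point_offset)
E
```

```text
{'fx': 487.64166272483516, 'fy': 487.64166272483516, 'cx': 314.51101136897864, 'cy': 206.07216440603105, 'dist_coeffs': array([-0.05706183,  0.        ,  0.        ,  0.        ,  0.        ]), 'rvec': array([ 2.14975503, -2.16965166,  0.10617464]), 'tvec': array([0.03532952, 0.5800404 , 1.18881874])}
{'fx': 396.43660288015593, 'fy': 396.43660288015593, 'cx': 327.45949429186965, 'cy': 202.95666282004737, 'dist_coeffs': array([0.01406486, 0.        , 0.        , 0.        , 0.        ]), 'rvec': array([ 2.35014134, -0.20420677,  0.09110018]), 'tvec': array([-0.58165765,  0.14317422,  0.8787662 ])}
{'t': 0.1, 'joints': array([ 1.13303163e+00,  2.76469282e-01,  1.50595364e+00, -2.36932732e-05,
        1.36070786e+00, -1.20985670e-01]), 'qd': array([ 1.32279335e-05, -7.83343284e-04, -3.56655746e-03, -1.39168590e-03,
       -3.59343965e-04,  7.02011662e-05]), 'tau': array([ 2.58646673e-03, -4.05457020e+01, -2.37778902e+01,  7.07423408e-02,
        2.99460953e-02, -3.94350229e-05]), 'tool_pos': array([0.17891241, 0.54593879, 0.20474795]), 'eef_rot': array([-4.95446173e-01, -3.10187156e+00,  2.33213964e-03]), 'ft_force': array([ 0.10473565, -0.44758226, -0.0592253 ]), 'ft_torque': array([-0.04864933, -0.02350603, -0.0051997 ]), 'grasp_force': 0.0, 'finger_gap': 0.9976497554488809} 0.0188
```

View pics/top0.png

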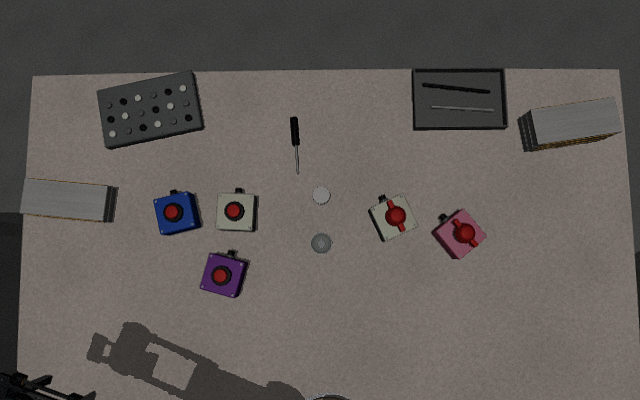

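View pics/side0.png

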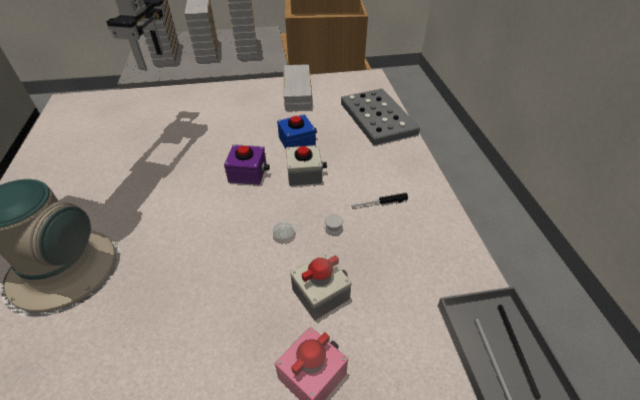

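The top view shows the white box with the lugged red head at about (396,215), with lugs running from (389,202) to (404,231). The pink decoy is at (466,233) and the feeder at (235,211). The side view shows the stop at (320,270).

```bash
cat > h.py <<'E'
from rig import manip
import cv2, numpy as np
def ray(n,uv,z):
    c=manip.camera_params(n); K=np.array([[c['fx'],0,c['cx']],[0,c['fy'],c['cy']],[0,0,1]])
    R=cv2.Rodrigues(c['rvec'])[0]; p=cv2.undistortPoints(np.array(uv,float).reshape(-1,1,2),K,c['dist_coeffs']).reshape(-1,2)
    d=np.c_[p,np.ones(len(p))]@R; o=-R.T@c['tvec']
    return (o+d*((z-o[2])/d[:,2])[:,None])[:,:2]
def red(im,roi):
    x0,y0,x1,y1=roi; h=cv2.cvtColor(im,cv2.COLOR_BGR2HSV)
    m=((h[...,0]<9)|(h[...,0]>170))&(h[...,1]>150)&(h[...,2]>60)
    k=np.zeros(m.shape,np.uint8); k[y0:y1,x0:x1]=m[y0:y1,x0:x1]
    return k
E
python3 - <<'E'
from h import *
im=cv2.imread('pics/top0.png'); k=red(im,(365,185,425,250))
v,u=np.nonzero(k); P=ray('top',np.c_[u,v],.1); print(len(u),P.mean(0))
r=cv2.minAreaRect(P.astype(np.float32)*1000); print(r)
c=P-P.mean(0); w,V=np.linalg.eigh(c.T@c); a=V[:,1]; print('axis',a,np.degrees(np.arctan2(a[1],a[0])))
s=c@a; print(s.min(),s.max())
for s0,n in((s<s.min()+.006,'lo'),(s>s.max()-.006,'hi')): print(n,ray('top',np.c_[u,v][s0],.093).mean(0))
g=cv2.cvtColor(im,cv2.COLOR_BGR2HSV); m=((g[...,2]>150)&(g[...,1]<60)).astype(np.uint8); q=np.zeros_like(m);q[185:250,365:425]=m[185:250,365:425]
v,u=np.nonzero(q); B=ray('top',np.c_[u,v],.065); r=cv2.minAreaRect((B*1000).astype(np.float32)); print(len(u),r)
k=red(cv2.imread('pics/side0.png'),(285,245,350,290)); v,u=np.nonzero(k); print('side',len(u),ray('side',np.c_[u,v],.095).mean(0))
for n,p in(('spool',(321,195)),('dish',(321,243)),('feeder',(235,211)),('pink',(466,233))): print(n,ray('top',[p],.03))
cv2.imwrite('pics/c.png',cv2.resize(im[180:265,360:495],None,fx=5,fy=5,interpolation=cv2.INTER_CUBIC))
R=cv2.Rodrigues(manip.get_state()['eef_rot'])[0];print(R.round(3))
E
```

```text
270 [ 0.54768939 -0.16205701]
((547.5507202148438, -160.22039794921875), (73.03749084472656, 40.41988754272461), 43.80107116699219)
axis [-0.92519244 -0.37949827] -157.69739187785802
-0.03981322620734534 0.03741351854976141
lo [ 0.58281175 -0.14917249]
hi [ 0.51663983 -0.17751375]Traceback (most recent call last):
  File "<stdin>", line 9, in <module>
  File "h.py", line 5, in ray
    R=cv2.Rodrigues(c['rvec'])[0]; p=cv2.undistortPoints(np.array(uv,float).reshape(-1,1,2),K,c['dist_coeffs']).reshape(-1,2)
                                     ~~~~~~~~~~~~~~~~~~~^^^^^^^^^^^^^^^^^^^^^^^^^^^^^^^^^^^^^^^^^^^^^^^^^^^^^^^
cv2.error: OpenCV(4.12.0) /io/opencv/modules/calib3d/src/undistort.dispatch.cpp:347: error: (-215:Assertion failed) CV_IS_MAT(_src) && CV_IS_MAT(_dst) && (_src->rows == 1 || _src->cols == 1) && (_dst->rows == 1 || _dst->cols == 1) && _src->cols + _src->rows - 1 == _dst->rows + _dst->cols - 1 && (CV_MAT_TYPE(_src->type) == CV_32FC2 || CV_MAT_TYPE(_src->type) == CV_64FC2) && (CV_MAT_TYPE(_dst->type) == CV_32FC2 || CV_MAT_TYPE(_dst->type) == CV_64FC2) in function 'cvUndistortPointsInternal'
```

Run:
```python
from h import *
im=cv2.imread('pics/top0.png'); g=cv2.cvtColor(im,cv2.COLOR_BGR2HSV)
print(g[230,385],g[205,380],g[250,400])
m=((g[...,2]>g[205,380,2]-25)&(g[...,1]<70)).astype(np.uint8); q=np.zeros_like(m);q[185:250,365:425]=m[185:250,365:425]
n,L,S,C=cv2.connectedComponentsWithStats(q); i=1+S[1:,4].argmax(); v,u=np.nonzero(L==i)
B=ray('top',np.c_[u,v],.065); print(len(u),cv2.minAreaRect((B*1000).astype(np.float32)))
k=red(cv2.imread('pics/side0.png'),(285,245,350,290)); v,u=np.nonzero(k); print('side',len(u),ray('side',np.c_[u,v],.095).mean(0))
for n,p in(('spool',(321,195)),('dish',(321,243)),('feeder',(235,211)),('pink',(466,233))): print(n,ray('top',[p],.03))
cv2.imwrite('pics/c.png',cv2.resize(im[180:265,360:495],None,fx=5,fy=5,interpolation=cv2.INTER_CUBIC))
print(cv2.Rodrigues(manip.get_state()['eef_rot'])[0].round(3))
```

```text
[ 30  24 128] [ 32  32 128] [  8  27 115]
3122 ((548.6591796875, -165.0399627685547), (144.61697387695312, 157.38348388671875), 88.90632629394531)
side 392 [ 0.53985482 -0.16873298]
spool [[0.60839714 0.01345519]]
dish [[0.48799883 0.01465686]]
feeder [[0.57007133 0.22996982]]
pink [[ 0.5091711  -0.34778146]]
[[-0.95   0.312 -0.001]
 [ 0.312  0.95  -0.001]
 [ 0.    -0.002 -1.   ]]
```

View pics/c.png

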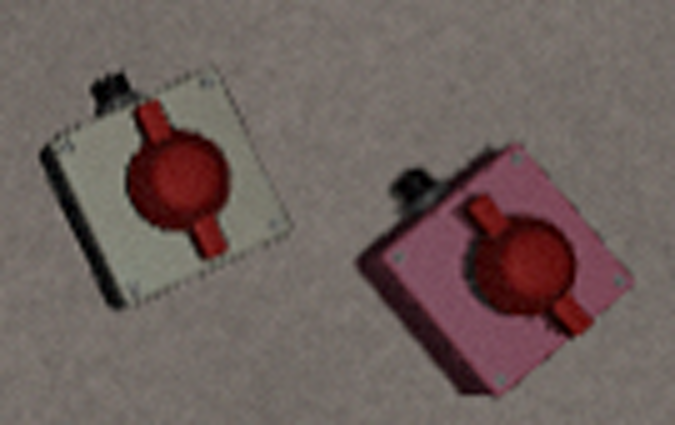

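The crop shows white box-top corners at about (43,152), (215,65), (292,230) and (127,308). The lug ends are at (147,103) and (213,255), and the dome centre is about (179,183).

Run:
```python
from h import *
f=lambda P:(np.array(P,float)+.5)/5-.5+[360,180]
B=ray('top',f([(43,152),(215,65),(292,230),(127,308)]),.065);print(B,B.mean(0)); 
e=B[1]-B[2]+B[0]-B[3]; print('box ang',np.degrees(np.arctan2(e[1],e[0])))
L=ray('top',f([(147,103),(213,255)]),.1);print(L,L.mean(0)); e=L[0]-L[1]; print(np.degrees(np.arctan2(e[1],e[0])))
print(ray('top',f([(179,183)]),.097))
c=np.array([.549,-.1635]); s=manip.get_state(); R=cv2.Rodrigues(s['eef_rot'])[0]
print('tool mm',R.T@(np.r_[c,.16]-s['tool_pos'])*1000)
```

```text
[[ 0.56581298 -0.10085327]
 [ 0.60768699 -0.18579782]
 [ 0.52659343 -0.22094316]
 [ 0.48966234 -0.13992888]] [ 0.54743893 -0.16188078]
box ang 25.267811389377602
[[ 0.58509275 -0.14705926]
 [ 0.51284353 -0.17631967]] [ 0.54896814 -0.16168947]
22.047597566630223
[[ 0.54722663 -0.16166879]]
tool mm [-572.67345644 -558.78850127   45.50962952]
```

Request:
jog_arm(
  deltas=[
    [0, -36, -35, 0, 0, 0, 7],
    [0, -72, -70, 0, 0, 0, 14],
    [0, -108, -105, 0, 0, 0, 21],
    [0, -144, -140, 0, 0, 0, 28],
    [0, -140, -137, 0, 0, 0, 35],
  ],
  grip_force=20,
)

```text
t: 0.52
tool_pos: [0.2699, 0.3695, 0.205]
eef_rot: [1.414, 2.804, -0.003]
ft_force: [-0.6, -0.4, -0.6]
finger_gap: 0.683
grasp_force: 0.0
```

```bash
cat >> h.py <<'E'
C=np.array([.548,-.162]); A=np.radians(23)
def go(pos,yaw=23):
    s=manip.get_state(); R=cv2.Rodrigues(s['eef_rot'])[0]; y=np.radians(yaw)
    T=np.array([[np.cos(y),np.sin(y),0],[np.sin(y),-np.cos(y),0],[0,0,-1]])
    print(s['t'],s['tool_pos'].round(4),s['ft_force'].round(1),s['finger_gap'],'->',(R.T@(np.array(pos)-s['tool_pos'])*1000).round(1),np.degrees(cv2.Rodrigues(R.T@T)[0].ravel()).round(1))
E
python3 -c "
from h import *
go([*C,.16])"
```

```text
0.5167 [0.2699 0.3695 0.205 ] [-0.6 -0.4 -0.6] 0.6828642996415127 -> [-592.6  -92.4   46.1] [0.000e+00 1.000e-01 1.035e+02]
```

Request:
jog_arm(
  deltas=[
    [0, -40, -6, 0, 0, 0, 7],
    [0, -80, -12, 0, 0, 0, 14],
    [0, -120, -18, 0, 0, 0, 21],
    [0, -160, -24, 0, 0, 0, 28],
    [0, -200, -30, 0, 0, 0, 35],
  ],
)

```text
t: 0.93
tool_pos: [0.3656, 0.1928, 0.2054]
eef_rot: [-2.192, -2.251, -0.0]
ft_force: [0.6, 0.6, -0.6]
finger_gap: 0.329
grasp_force: 0.0
```

```bash
python3 -c "
from h import *
go([*C,.16])"
```

```text
0.9333 [0.3656 0.1928 0.2054] [ 0.6  0.6 -0.6] 0.3291647341259891 -> [-359.5  172.9   45.3] [-0.  -0.  68.5]
```

Request:
jog_arm(
  deltas=[
    [0, -36, 17, 0, 0, 0, 7],
    [0, -72, 34, 0, 0, 0, 14],
    [0, -108, 51, 0, 0, 0, 21],
    [0, -144, 68, 0, 0, 0, 28],
    [0, -180, 85, 0, 0, 0, 35],
  ],
)

```text
t: 1.35
tool_pos: [0.4564, 0.0155, 0.2053]
eef_rot: [-2.767, -1.486, -0.0]
ft_force: [0.0, 0.5, -0.1]
finger_gap: 0.005
grasp_force: 0.0
```

```bash
python3 -c "
from h import *
go([*C,.16])"
```

```text
1.35 [0.4564 0.0155 0.2053] [ 0.   0.5 -0.1] 0.005389054962890395 -> [-97.4 174.4  45.2] [-0.  -0.  33.5]
```

Request:
jog_arm(
  deltas=[
    [0, -20, 36, 0, 0, 0, 7],
    [0, -40, 72, 0, 0, 0, 14],
    [0, -60, 108, 10, 0, 0, 21],
    [0, -80, 144, 25, 0, 0, 28],
    [0, -97, 174, 45, 0, 0, 33.5],
  ],
)

```text
t: 1.77
tool_pos: [0.5502, -0.161, 0.1615]
eef_rot: [3.077, 0.625, 0.005]
ft_force: [0.5, -0.6, 0.2]
finger_gap: 0.004
grasp_force: 0.0
```

Run:
```python
from h import *
a=manip.grab_frame('side'); b=manip.grab_frame('top')
f=lambda i,x,y,w,h:cv2.resize(i[y:y+h,x:x+w],(400,400),interpolation=cv2.INTER_CUBIC)
cv2.imwrite('pics/d.png',np.hstack([f(a,260,190,130,130),f(b,345,165,100,100)]))
go([*C,.12])
```

```text
1.8667 [ 0.5488 -0.1625  0.1568] [-0.8  1.  -1.1] 0.005634302060102792 -> [-0.4 -0.6 36.8] [-0.1  0.2  0. ]
```

View pics/d.png

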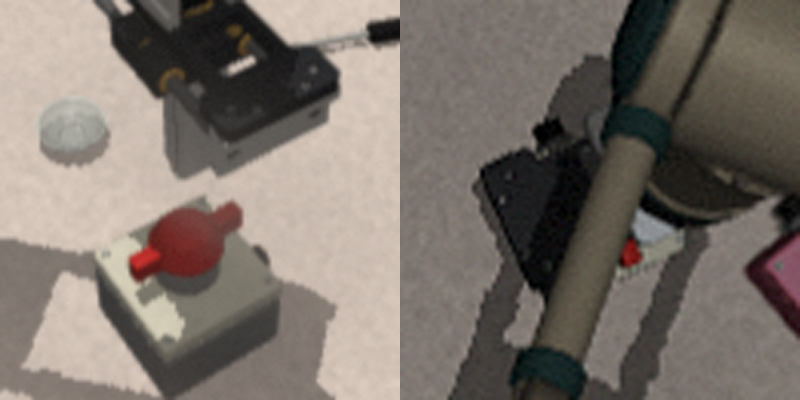

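The side crop shows the shut fingertips directly above the head. The head is at about (187,240) and the tips at (190,175), so I can descend.

Request:
jog_arm(
  deltas=[
    [0, 0, 0, 15, 0, 0, 0],
    [0, 0, 0, 30, 0, 0, 0],
    [0, 0, 0, 40, 0, 0, 0],
    [0, 0, 0, 45, 0, 0, 0],
    [0, 0, 0, 45, 0, 0, 0],
  ],
)

```text
t: 2.28
tool_pos: [0.5474, -0.1571, 0.115]
eef_rot: [-3.075, -0.637, 0.003]
ft_force: [0.2, 1.0, -0.3]
finger_gap: 0.004
grasp_force: 0.0
```

```bash
python3 -c "
from h import *
go([*C,.1])"
```

```text
2.2833 [ 0.5474 -0.1571  0.115 ] [ 0.2  1.  -0.3] 0.003560469464943025 -> [-1.3  4.8 15. ] [-0.1  0.1  0.4]
```

Request:
jog_arm(
  deltas=[
    [0, 0, 0, 0, 0, 0, 0],
    [0, 0, 0, 0, 0, 0, 0],
    [0, 0, 0, 0, 0, 0, 0],
    [0, 0, 0, 0, 0, 0, 0],
    [0, 0, 0, 0, 0, 0, 0],
  ],
)

```text
t: 2.7
tool_pos: [0.5487, -0.1582, 0.1165]
eef_rot: [3.076, 0.636, 0.001]
ft_force: [0.7, 0.1, -0.6]
finger_gap: 0.008
grasp_force: 0.0
```

```bash
python3 -c "
from h import *
go([*C,.1])"
```

```text
2.7 [ 0.5487 -0.1582  0.1165] [ 0.7  0.1 -0.6] 0.007778159094677469 -> [-2.2  3.2 16.5] [ 0.  -0.   0.4]
```

Request:
jog_arm(
  deltas=[
    [0, -1, 3, 0, 0, 0, 0],
    [0, -1, 3, 5, 0, 0, 0],
    [0, -1, 3, 9, 0, 0, 0],
    [0, -1, 3, 13, 0, 0, 0],
    [0, -1, 3, 16, 0, 0, 0],
  ],
)

```text
t: 3.12
tool_pos: [0.5495, -0.162, 0.1012]
eef_rot: [3.075, 0.635, 0.003]
ft_force: [-1.9, -0.5, 8.0]
finger_gap: 0.006
grasp_force: 3.6
```

```bash
python3 -c "
from h import *
go([*C,.1])"
```

```text
3.1167 [ 0.5495 -0.162   0.1012] [-1.9 -0.5  8. ] 0.005689069358717584 -> [-1.4 -0.6  1.2] [ 0.1 -0.1  0.3]
```

Request:
jog_arm(
  deltas=[
    [0, 0, 0, 1, 0, 0, 0],
    [0, 0, 0, 2, 0, 0, 0],
    [0, 0, 0, 3, 0, 0, 0],
    [0, 0, 0, 4, 0, 0, 0],
    [0, 0, 0, 4, 0, 0, 0],
  ],
)

```text
t: 3.53
tool_pos: [0.5496, -0.162, 0.0986]
eef_rot: [3.074, 0.635, 0.004]
ft_force: [-2.3, 1.0, 15.2]
finger_gap: 0.004
grasp_force: 7.6
```

Request:
jog_arm(
  deltas=[
    [0, 0, 0, 1, 0, 0, 0],
    [0, 0, 0, 2, 0, 0, 0],
    [0, 0, 0, 2, 0, 0, 0],
    [0, 0, 0, 2, 0, 0, 0],
    [0, 0, 0, 2, 0, 0, 0],
  ],
)

```text
t: 3.95
tool_pos: [0.5497, -0.162, 0.0984]
eef_rot: [3.074, 0.635, 0.006]
ft_force: [-5.4, 1.5, 25.2]
finger_gap: 0.006
grasp_force: 12.4
```

Request:
jog_arm(
  deltas=[
    [0, 0, 0, -12, 0, 0, 0],
    [0, 0, 0, -30, 0, 0, 0],
    [0, 0, 0, -60, 0, 0, 0],
    [0, 15, -15, -60, 0, 0, 0],
    [0, 35, -32, -60, 0, 0, 0],
  ],
)

```text
t: 4.37
tool_pos: [0.5688, -0.1193, 0.1556]
eef_rot: [3.075, 0.631, 0.004]
ft_force: [0.2, 0.3, -0.4]
finger_gap: 0.006
grasp_force: 0.0
```

Request:
jog_arm(
  deltas=[
    [0, 0, -30, 0, 0, 0, 0],
    [0, 0, -60, 0, 0, 0, 0],
    [0, 0, -90, 0, 0, 0, 0],
    [0, 0, -90, 0, 0, 0, 0],
    [0, 0, -90, 0, 0, 0, 0],
  ],
)

```text
t: 4.78
tool_pos: [0.5316, -0.0343, 0.1536]
eef_rot: [-3.076, -0.639, 0.001]
ft_force: [-0.1, 0.2, -0.5]
finger_gap: 0.005
grasp_force: 0.0
```

Run:
```python
from h import *
a=manip.grab_frame('side'); b=manip.grab_frame('top')
f=lambda i,x,y,w,h:cv2.resize(i[y:y+h,x:x+w],(400,400),interpolation=cv2.INTER_CUBIC)
cv2.imwrite('pics/e.png',np.hstack([f(a,260,190,130,130),f(b,345,165,100,100)]))
x=np.array([np.cos(A),np.sin(A)]);y=np.array([-x[1],x[0]])
go([*(C+.036*x+.032*y),.080])
```

```text
4.8833 [ 0.5329 -0.0359  0.1538] [ 0.  -0.   0.6] 0.007463204078670412 -> [ 0.1 89.9 73.8] [ 0.  -0.   0.4]
```

View pics/e.png

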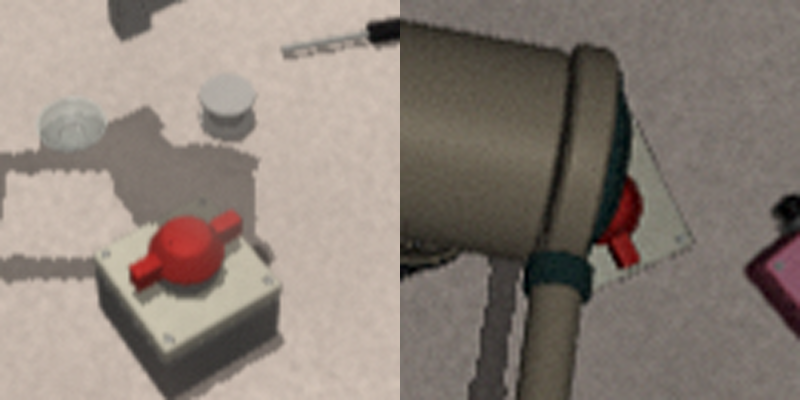

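The side crop shows the head sitting lower on the box, latched. The lug ends are at crop (232,222) and (145,272), and the stem is hidden.

Request:
jog_arm(
  deltas=[
    [0, 0, 30, 0, 0, 0, 0],
    [0, 0, 60, 0, 0, 0, 0],
    [0, 0, 88, 20, 0, 0, 0],
    [0, 0, 88, 50, 0, 0, 0],
    [0, 0, 88, 68, 0, 0, 0],
  ],
)

```text
t: 5.3
tool_pos: [0.5677, -0.1193, 0.0836]
eef_rot: [-3.078, -0.63, 0.002]
ft_force: [-0.9, 0.7, -0.2]
finger_gap: 0.006
grasp_force: 0.0
```

Run:
```python
from h import *
P=ray('side',[(335.4,262.2),(307.1,278.4)],.088);e=P[0]-P[1];print(P,P.mean(0),np.degrees(np.arctan2(e[1],e[0])))
a=manip.grab_frame('side')
cv2.imwrite('pics/f.png',cv2.resize(a[210:310,270:370],(500,500),interpolation=cv2.INTER_CUBIC))
x=np.array([np.cos(A),np.sin(A)]);y=np.array([-x[1],x[0]])
go([*(C+.036*x+.032*y),.080])
```

```text
[[ 0.57937869 -0.15163883]
 [ 0.51897652 -0.17972263]] [ 0.54917761 -0.16568073] 24.935924752423773
5.35 [ 0.5647 -0.1178  0.0803] [-1.5  0.3 -2.4] 0.008379922569069734 -> [3.3 2.2 0.2] [-0.3  0.4  0.2]
```

View pics/f.png

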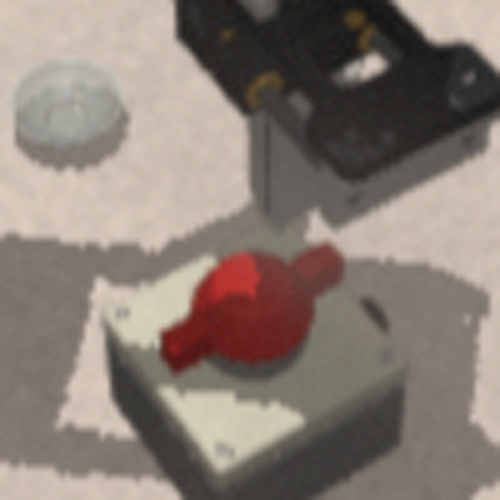

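The tips are behind the head on the far lug's push side, around (280,210), and clear of it. I'll push now.

Request:
jog_arm(
  deltas=[
    [0, 2, 4, 0, 0, 0, 0],
    [0, 2, 8, 0, 0, 0, 0],
    [0, 2, 12, 0, 0, 0, 0],
    [0, 2, 16, 0, 0, 0, 0],
    [0, 2, 20, 0, 0, 0, 0],
  ],
)

```text
t: 5.77
tool_pos: [0.5783, -0.1345, 0.0874]
eef_rot: [3.075, 0.636, 0.004]
ft_force: [-0.5, -0.1, 0.5]
finger_gap: 0.005
grasp_force: 0.3
```

Run:
```python
from h import *
a=manip.grab_frame('side')
cv2.imwrite('pics/g.png',cv2.resize(a[210:310,270:370],(500,500),interpolation=cv2.INTER_CUBIC))
x=np.array([np.cos(A),np.sin(A)]);y=np.array([-x[1],x[0]])
go([*(C+.036*x+.002*y),.080])
```

```text
5.8167 [ 0.5786 -0.1349  0.0872] [-0.5  0.8  1. ] 0.0050083204264223 -> [-2.8 11.   7.2] [ 0.1 -0.1  0.3]
```

View pics/g.png

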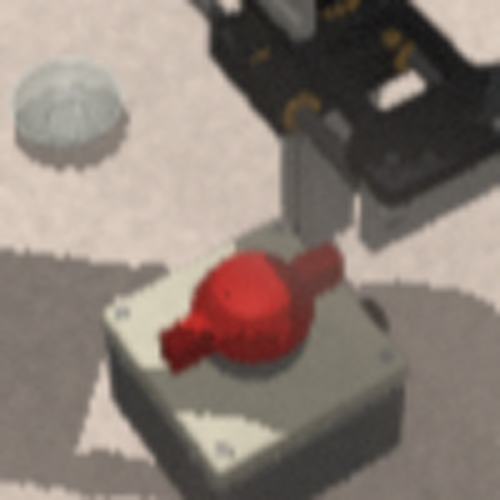

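The tips now rest beside the far lug's push face at about (300,235), roughly at contact. I'll drop 5 mm lower and push on.

Request:
jog_arm(
  deltas=[
    [0, -2, 0, 5, 0, 0, 0],
    [0, -2, 3, 5, 0, 0, 0],
    [0, -2, 6, 5, 0, 0, 0],
    [0, -2, 9, 5, 0, 0, 0],
    [0, -2, 12, 5, 0, 0, 0],
  ],
)

```text
t: 6.23
tool_pos: [0.5798, -0.1451, 0.0811]
eef_rot: [-3.075, -0.636, 0.0]
ft_force: [-1.6, 2.8, 2.5]
finger_gap: 0.003
grasp_force: 1.5
```

Request:
jog_arm(
  deltas=[
    [0, 0, 2, 0, 0, 0, 0],
    [0, 0, 4, 0, 0, 0, 0],
    [0, 0, 6, 0, 0, 0, 0],
    [0, 0, 8, 0, 0, 0, 0],
    [0, 0, 8, 0, 0, 0, 0],
  ],
)

```text
t: 6.65
tool_pos: [0.5829, -0.1532, 0.0805]
eef_rot: [-3.076, -0.635, 0.001]
ft_force: [-0.4, 2.5, -0.4]
finger_gap: 0.001
grasp_force: 0.9
```

Run:
```python
from h import *
a=manip.grab_frame('side')
cv2.imwrite('pics/i.png',cv2.resize(a[210:310,270:370],(500,500),interpolation=cv2.INTER_CUBIC))
x=np.array([np.cos(A),np.sin(A)]);y=np.array([-x[1],x[0]])
go([*(C+.036*x+.002*y),.080])
```

```text
6.7 [ 0.5829 -0.1531  0.0805] [ 0.2  1.7 -1. ] 0.0069129856448644595 -> [ 0.4 -7.4  0.5] [-0.   0.   0.3]
```

View pics/i.png

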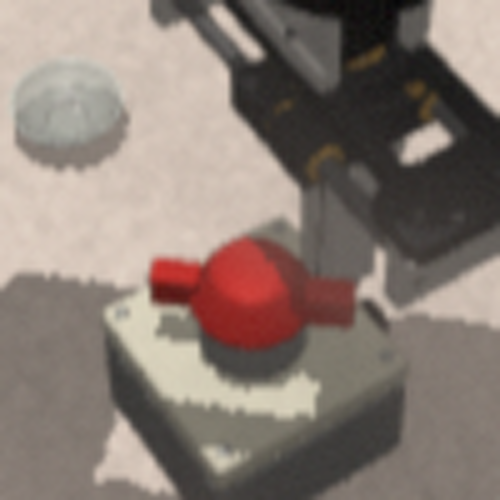

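The head has turned clockwise: the lugs are now level in the image, at (175,280) and (330,300). It has sprung up, and the stem shows at (250,350). I'll back off and lift clear.

Request:
jog_arm(
  deltas=[
    [0, 0, -10, 0, 0, 0, 0],
    [0, 0, -20, 0, 0, 0, 0],
    [0, 0, -30, 0, 0, 0, 0],
    [0, 0, -45, 0, 0, 0, 0],
    [0, 0, -60, 0, 0, 0, 0],
  ],
)

```text
t: 7.12
tool_pos: [0.5587, -0.0965, 0.0811]
eef_rot: [3.077, 0.636, 0.0]
ft_force: [0.7, 0.6, -0.0]
finger_gap: 0.008
grasp_force: 0.0
```

Request:
jog_arm(
  deltas=[
    [0, 0, 0, -30, 0, 0, 0],
    [0, 0, 0, -60, 0, 0, 0],
    [0, 0, 0, -80, 0, 0, 0],
    [0, 0, 0, -80, 0, 0, 0],
    [0, 0, 0, -80, 0, 0, 0],
  ],
)

```text
t: 7.53
tool_pos: [0.5595, -0.0969, 0.162]
eef_rot: [3.075, 0.637, 0.004]
ft_force: [-0.3, -0.4, 0.3]
finger_gap: 0.004
grasp_force: 0.0
```

Run:
```python
from h import *
a=manip.grab_frame('side')
cv2.imwrite('pics/j.png',a)
go([*C,.2])
```

```text
7.5833 [ 0.5586 -0.0969  0.1606] [ 1.   1.2 -0.4] 0.0059576495107844536 -> [-35.6  55.6 -39.4] [-0.   0.   0.4]
```

View pics/j.png

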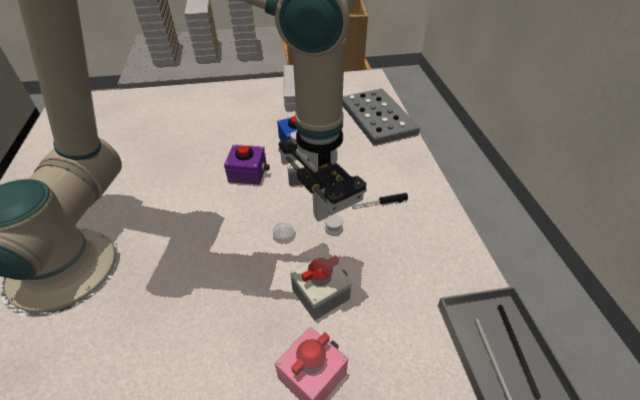

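The head at (320,270) is out and back at its rest angle. The dish (284,232), spool (334,224) and screwdriver are where they started, and the arm is clear.

```bash
python3 -c "
from rig import manip
print(manip.close_job())"
```

```text
the job is handed in; nothing more can be done
None
```

The stop button was pressed until it latched, released, then turned clockwise by one lug until it sprang out and returned to rest; the job is handed in at about 7.6 s, but the hand-in gave no verdict.

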